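# Open the keepsake case and hold its sprung lock turned

### The arm

A 6-joint arm with a two-finger parallel gripper is mounted at the origin on the work surface. World frame = base frame: x ahead of the robot, y to its left, z up, the work surface at z = 0. Lengths are in mm, angles in degrees, forces in N, time in s.
With the tool pointing down it reaches from about 350 to 850 mm from the base axis. Payload 8.1 kg.
Tool frame: the origin (TCP) lies at the very end of the fingers, on their centre line; the grasp point (between the pads) lies 19 mm behind it; z points along the fingers, y is the direction in which the jaws open and shut (so a half turn about z gives the same grasp; the last joint's range is limited). The gripper opens to 85 mm and grips with 20 to 120 N. Pads are 22 mm wide; open, the fingers measure 114 mm over their backs; the gripper's body (76 mm by 85 mm) begins 54 mm behind the grasp point. The pads swing forward as they close: fully open they stand 13 mm farther back than shut.
Start: joints at [-80.409, 7.471, 85.268, -0, 87.261, -4.893], TCP at [150.09, -580.929, 193.792] pointing down, gripper open.
Joint ranges: [-169.43, 169.43], [-51.17, 129.36], [1.28, 143.12], [-76.62, 256.62], [0, 156.53], [-152.29, 152.29]. Speed limits (degrees/s): [136.94, 136.94, 159.86, 180, 180, 180].

### API

Orientations are given as [roll, pitch, yaw] about the fixed x, y, z axes, in that order (R = Rz(yaw) Ry(pitch) Rx(roll)).
In Python, from bench import r, eyes gives the robot as it stands. The module is installed in compiled form; this text tells all that it offers.
- The arm moves only by the tool play_rows, never from a script. Its argument "deltas" is a list of rows, each a list of 3 entries, a list of its own where there are three numbers: the shift along the tool's x, y, z in m, then the turn, a rotation vector about the tool's x, y, z in rad, then the closure, from 0 (fully open) to 1 (shut). A call has 1 to 8 rows; each row shifts and turns the pose as measured when the row begins, along the tool's axes as they then stand; what a row does not reach is not made up. A row lasts 1/8 s, in which the tool goes at most 62.5 mm and 10.7 degrees, less where a joint would pass 70% of its speed; a pose out of reach is approached as far as the arm can. A call with a gripper value outside its range is refused whole. The fingers move at their own pace and stop on an object; "force" is the grip in N (left out, the last holds). Time passes only in rows, so rows that do not move let the fingers close. It gives the time, the measured TCP pose, the force and the opening at its end, in the units of the state.
- r.sense(): the state, without advancing time (a new reading comes with each control period).
- eyes.snapshot(name): name is "scene" or "side" or "wrist"; returns the picture (480x640x3 uint8, red, green, blue); there is no depth.
- eyes.get_calibration(name): a dict with "mtx" (3x3 intrinsics, pixels), "R" (3x3) and "t" (3): a world point X has camera coordinates R X + t; the wrist camera has in their place "T_tool_cam" (4x4, takes a point from camera to tool coordinates, whose origin is the TCP and whose axes are the flange's). Camera axes: x right, y down, z forward; pixel columns grow to the right and rows downward; lengths in mm; the calibration is good to about 2 mm. A picture is of the moment at which its call begins: read the wrist's pose just before it. get_calibration takes no time and is no camera call.
- r.hand_in(): hands the job in, once; it reports no verdict.
The state is a dict: "time": time; "joint_pos": joint angles; "qd": joint speeds; "joint_efforts": joint torques, N m; "tool_pos": TCP position; "tcp_rot": TCP orientation; "ft_force": force on the tool from outside, world axes, zero at the start; "wrist_torque": the same for the moment, N m; "finger_gap": finger opening in mm.
Only numpy, scipy, OpenCV 4.12 (cv2) and the standard library are available. Lean on these libraries where they do the work, as an engineer would, in place of code of your own. Each camera call takes 0.05 s, during which the arm holds its last target. There are 200 camera calls.

### The job

Lift the lid of the wooden keepsake case until it leans back on its stop, then take the orange-headed key that stands in the glass ring tray and push it fully home into the keyhole inside the case, working it past the sticky pins. Turn it a quarter turn clockwise to draw the spring bolt, and finish while still gripping the key and holding it turned (it springs back if let go), with the lid still open. Leave the canisters and the perfume atomizer standing where they are.

Things in the scene. Friction and masses are not known exactly. Their poses are not given: they have to be found in the camera images.
- case: keepsake case, dark wood, fixed to the dresser: 140 mm deep (x), 220 mm wide (y), rim 75 mm high. Origin: centre of its underside. Axes: x horizontal from the front (pull side) to the hinge side, y along the hinge line, z up. Under the lid a red deck, 6 mm below the rim, carries the brass lock plate.
- lid (a joint): hinge of the case's lid, rad: 0 closed, grows as it opens, rests on its stop at 1.85. The lid (0.25 kg, 142 mm deep from the hinge, 220 mm wide, 10 mm thick) falls shut below about 1.4, may stay put around upright, and falls open by itself onto the stop beyond about 1.7.
- lid_hinge (a point): middle of the hinge line on the case's far top rim, 75 mm above the dresser; axes as the case. The lid and its pull swing up and over about this point's y axis; the mid-thickness of lid and pull lies 5 mm to the lid's outer side of the line.
- lid_pull (a point): grip point on the lid's brass pull, a tongue 20 mm wide (y), 10 mm thick, standing 46 mm out of the lid's front edge in the lid's plane; this point is 30 mm out, mid width and thickness, 172 mm from the hinge. Axes: x to the hinge, y along it, z out of the lid's outer face. Pinched from above across its width it pivots between the fingers as the lid swings.
- keyhole (a point): centre of the keyhole's mouth in a 44 mm square brass plate, 69 mm above the dresser, 95 mm before the hinge line, mid width; axes as the case. Slot 17 mm long (x) by 8 mm wide (y), 2 mm chamfer, 10 mm deep in the fixed plate; below it the turning cylinder has a 15.5 by 6.5 mm slot. Key goes straight down, either way round, blade width along x, and cannot turn until home.
- cylinder (a joint): turn of the lock cylinder under the plate, rad: 0 at rest, grows clockwise seen from above, stop at 1.62. A spring (0.03 N m at rest to 0.11 at the stop) turns it back when let go. The blade has play in it: the cylinder lags the key by some 0.1 to 0.2 rad, so turn the key a full quarter or slightly more, until the stop is felt.
- key_fob (a point): centre of the key's orange fob: 28 mm wide (its x), 12 mm thick (its y), 48 mm tall (z). The key (45 g) stands upright, blade down, loose in a slot of the grey cushion in the ring tray. The fob's flat underside, 24 mm below this point, rests on the cushion's top, 31 mm above the dresser; when the key is home it rests on the brass plate.
- key_tip (a point): tip of the key's blade, 23.5 mm below the fob's underside, axes as the fob. Round stem 5 mm, then a flat round-nosed bit 14 mm wide (x), 5 mm thick (y), 11 mm long. Two sprung sticky pins catch it over the last 3 to 8 mm of insertion: pushing past takes some 5 to 15 N, so grip firmly and wiggle a little.
- ring_tray: glass ring tray, fixed: 100 mm (x) by 120 mm (y), rim 14 mm high; in its middle a grey cushion 36 by 26 mm, its top 31 mm above the dresser, holding the key. Origin: centre of its underside.
- canister_a: talavera canister with a blue screw lid, 84 mm diameter, 118 mm tall, origin at the centre of its underside; leave alone
- canister_b: the same with a yellow lid; leave alone
- canister_c: the same with a terracotta lid; leave alone
- atomizer: steel perfume atomizer, 40 mm diameter, 101 mm tall, origin at the centre of its underside; leave alone

How it is judged:
By the outcome, as a careful person would: the job done as asked, in the order asked, and still so for the second after the job is handed in, while the arm keeps its last pose, push and grip.
It also fails if it takes over 70 s, if anything falls off the work surface, if the arm or the gripper's body presses on something with over 40 N, if the wrist force passes 120 N, or if a joint passes its speed limit or range.

## Working session

There is one attempt and no reset: what is moved stays moved. The work goes in short steps, Python scripts to look and compute and a tool call to move; the robot and the scene stay as the last step left them, time stands still between calls to the robot, and variables do not carry over. Pictures are saved under pics/ and viewed, about 8 in all and at most 12, crops included, and the job is handed in when it is done.

Besides the shell and the picture viewer there is one more tool, called after "Request:" in YAML: its name, and indented under it one key for each argument. play_rows: Moves the arm, as the interface text tells. Its arguments: {"type":"object","properties":{"deltas":{"type":"array"},"force":{"type":"number"}},"required":["deltas"]}

```bash
mkdir -p pics
python3 - <<'E'
from bench import r, eyes
import cv2, numpy as np
s=r.sense(); print({k:np.round(v,2).tolist() for k,v in s.items()})
ims=[]
for n in("scene","side","wrist"):
    im=eyes.snapshot(n)[:,:,::-1].copy(); cv2.imwrite(f"pics/{n}0.png",im)
    c=eyes.get_calibration(n); print(n,{k:np.round(v,3).tolist() for k,v in c.items()})
E
```

```text
{'time': 0.0, 'joint_pos': [-80.41, 7.51, 85.33, -0.0, 87.26, -4.89], 'qd': [0.01, 0.01, -0.02, 0.04, -0.11, -0.01], 'joint_efforts': [0.0, -56.94, -50.05, -0.0, 0.01, 0.0], 'tool_pos': [150.0, -580.29, 192.72], 'tcp_rot': [-179.89, -0.01, 14.48], 'ft_force': [0.03, -1.25, 0.45], 'wrist_torque': [0.03, 0.1, -0.07], 'finger_gap': 85.54}
scene {'mtx': [[523.042, 0.0, 313.514], [0.0, 523.042, 238.24], [0.0, 0.0, 1.0]], 'R': [[-0.045, 0.999, 0.007], [0.852, 0.042, -0.522], [-0.522, -0.017, -0.853]], 't': [7.157, -488.988, 1852.65]}
side {'mtx': [[512.28, 0.0, 324.817], [0.0, 512.28, 231.162], [0.0, 0.0, 1.0]], 'R': [[-0.943, -0.331, 0.008], [-0.258, 0.72, -0.644], [0.208, -0.61, -0.765]], 't': [607.233, 217.146, 1148.23]}
wrist {'mtx': [[352.179, 0.0, 318.289], [0.0, 352.179, 238.688], [0.0, 0.0, 1.0]], 'T_tool_cam': [[-0.0, -0.96, -0.279, 71.623], [1.0, -0.0, -0.0, -0.91], [0.0, -0.279, 0.96, -179.521], [0.0, 0.0, 0.0, 1.0]]}
```

View pics/scene0.png

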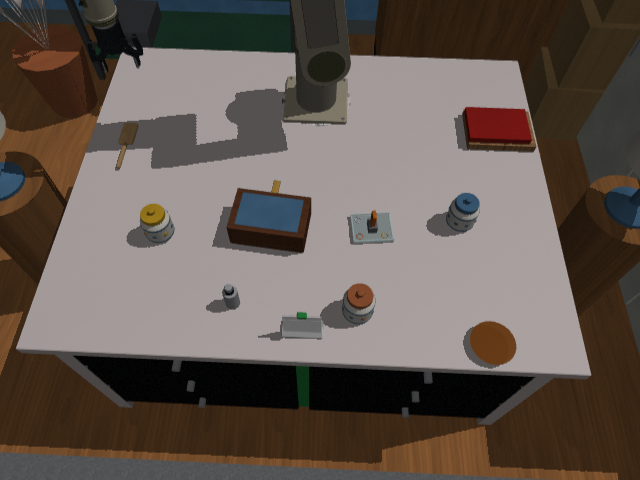

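View pics/side0.png

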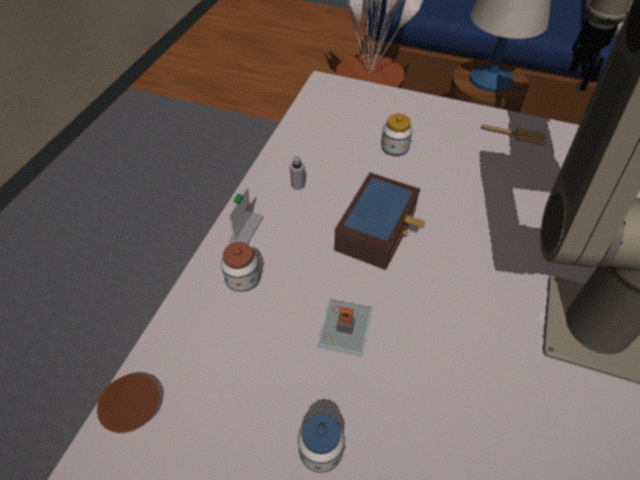

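The scene view shows the case at about (271,219) with its brass pull at (277,187) towards the robot. The tray is at (371,228) with the key at (374,217), the canisters at (157,222), (463,211) and (359,302), and the atomizer at (231,296). The side view agrees: case (377,220), pull (415,221), key (345,318).

```bash
cat > h.py <<'E'
import numpy as np, cv2
from bench import r, eyes
from scipy.spatial.transform import Rotation as Ro
def pose():
    s=r.sense(); return np.array(s["tool_pos"]),Ro.from_euler("xyz",s["tcp_rot"],degrees=True).as_matrix(),s
def cam(n,pr=None):
    c=eyes.get_calibration(n); K=np.array(c["mtx"])
    if n=="wrist":
        p,R=pr; T=np.array(c["T_tool_cam"]); return K,R@T[:3,:3],p+R@T[:3,3]
    R=np.array(c["R"]); return K,R.T,-R.T@np.array(c["t"])
def ray(c,px):
    K,R,o=c; px=np.atleast_2d(px).astype(float)
    d=np.c_[px,np.ones(len(px))]@np.linalg.inv(K).T@R.T; return o,d
def plane(c,px,z):
    o,d=ray(c,px); return o+d*((z-o[2])/d[:,2])[:,None]
def proj(c,X):
    K,R,o=c; q=(np.atleast_2d(X)-o)@R@K.T; return q[:,:2]/q[:,2:]
def tri(c1,p1,c2,p2):
    o1,d1=ray(c1,p1);o2,d2=ray(c2,p2);d1=d1[0];d2=d2[0]
    a=np.linalg.lstsq(np.c_[d1,-d2],o2-o1,rcond=None)[0]
    A=o1+a[0]*d1;B=o2+a[1]*d2; return (A+B)/2,np.linalg.norm(A-B)
def blob(im,lo,hi,box):
    "largest HSV blob (im BGR) in box x0,y0,x1,y1 -> contour"
    h=cv2.cvtColor(im,cv2.COLOR_BGR2HSV); m=cv2.inRange(h,np.array(lo),np.array(hi))
    k=np.zeros_like(m); x0,y0,x1,y1=box; k[y0:y1,x0:x1]=m[y0:y1,x0:x1]
    cs=cv2.findContours(k,cv2.RETR_EXTERNAL,cv2.CHAIN_APPROX_NONE)[0]
    return max(cs,key=cv2.contourArea) if cs else None
def cen(c):
    m=cv2.moments(c); return np.array([m["m10"]/m["m00"],m["m01"]/m["m00"]])
E
python3 - <<'E'
from h import *
bx={"scene":dict(blue=(225,180,320,255),pull=(260,175,295,196),fob=(360,205,385,232),tray=(340,200,400,250)),
"side":dict(blue=(330,165,425,260),pull=(402,210,432,240),fob=(330,300,362,328),tray=(310,290,380,360))}
rng=dict(blue=((95,60,40),(120,255,255)),pull=((12,120,90),(30,255,255)),fob=((3,150,110),(14,255,255)),tray=((75,18,100),(105,120,255)))
zz=dict(blue=85,pull=83,fob=62,tray=8)
C={};
for n in bx:
    im=cv2.imread(f"pics/{n}0.png"); c=cam(n)
    for k in rng:
        b=blob(im,*rng[k],bx[n][k])
        if b is None: print(n,k,None);continue
        C[n,k]=cen(b); P=plane(c,b.reshape(-1,2),zz[k])[:,:2].astype(np.float32)
        q=cv2.minAreaRect(P); print(n,k,len(b),C[n,k].round(1),plane(c,C[n,k],zz[k])[0].round(1),"rect",np.round(q[0],1),np.round(q[1],1),round(q[2],1))
for k in rng:
    X,e=tri(cam("scene"),C["scene",k],cam("side"),C["side",k]); print(k,X.round(1),round(e,1))
E
```

```text
scene blue 181 [269.2 212. ] [ 543.3 -110.6   85. ] rect [ 541.9 -110.9] [179.9 111.5] 83.7
scene pull 32 [275.5 186.5] [ 450.  -100.3   83. ] rect [ 449.9 -100.2] [18.3 43.3] 83.5
scene fob 19 [374.2 214.3] [520.5 192.7  62. ] rect [521.2 192.7] [25.3  9.2] 7.1
scene tray 138 [367.7 236.9] [565.3 178.6   8. ] rect [532.9 190. ] [ 98.1 118.7] 5.8
side blue 176 [378.4 208.8] [ 542.1 -107.4   85. ] rect [ 542.4 -112.2] [180.  111.2] 83.7
side pull 43 [413.2 220.9] [452.7 -99.5  83. ] rect [451.9 -99.7] [24.7 45.7] 84.0
side fob 43 [345.5 315.2] [529.5 192.9  62. ] rect [530.3 192.9] [23.9 33.5] 11.3
side tray 3 [349.3 351.3] [502.4 243.6   8. ] rect [502.7 243.5] [3.2 1.6] 66.0
blue [ 542.2 -110.4   82.4] 1.3
pull [452.  -99.4  84.3] 2.1
fob [527.1 193.9  68.2] 5.6
tray [510.2 191.8 -87.1] 9.9
```

Both views agree: the case yaw is about -6.3°, the hinge is near (613,-118), the pull near (442,-100,80) and the key near (525,193). I'll turn, then travel towards the pull.

Request:
play_rows:
  deltas:
    - [[0,0,0],[0,0,0.18],0]
    - [[0,0,0],[0,0,0.18],0]
    - [[0.025,-0.054,0],[0,0,0],0]
    - [[0.025,-0.054,0],[0,0,0],0]
    - [[0.025,-0.054,0],[0,0,0],0]
    - [[0.025,-0.054,0],[0,0,0],0]
    - [[0.025,-0.054,0],[0,0,0],0]
    - [[0.025,-0.054,0],[0,0,0],0]
  force: 40

```text
time: 1.15
tool_pos: [339.7, -269.1, 189.9]
tcp_rot: [-179.6, 0.1, -7.3]
ft_force: [1.5, 0.2, -0.2]
finger_gap: 85.1
```

Request:
play_rows:
  deltas:
    - [[0.02,-0.045,0],[0,0,-0.008],0]
    - [[0.02,-0.045,0],[0,0,-0.008],0]
    - [[0.02,-0.045,0],[0,0,0],0]
    - [[0.02,-0.045,0],[0,0,0],0]
    - [[0,0,0],[0,0,0],0]

```text
time: 1.78
tool_pos: [443.2, -89.6, 190.5]
tcp_rot: [-179.6, 0.1, -6.0]
ft_force: [-0.1, -0.5, 0.4]
finger_gap: 85.2
```

Run:
```python
from h import *
p,R,s=pose(); im=eyes.snapshot("wrist")[:,:,::-1].copy(); cv2.imwrite("pics/w1.png",im); np.savez("w1.npz",p=p,R=R)
print(p.round(1),s["tcp_rot"])
print(proj(cam("wrist",(p,R)),[[442,-99.6,80],[613,-118.5,85],[542,-110.5,85]]).round())
```

```text
[443.2 -89.6 190.5] [-1.79565055e+02  6.99287485e-02 -6.01297750e+00]
[[333. 224.]
 [337. -14.]
 [335.  96.]]
```

View pics/w1.png

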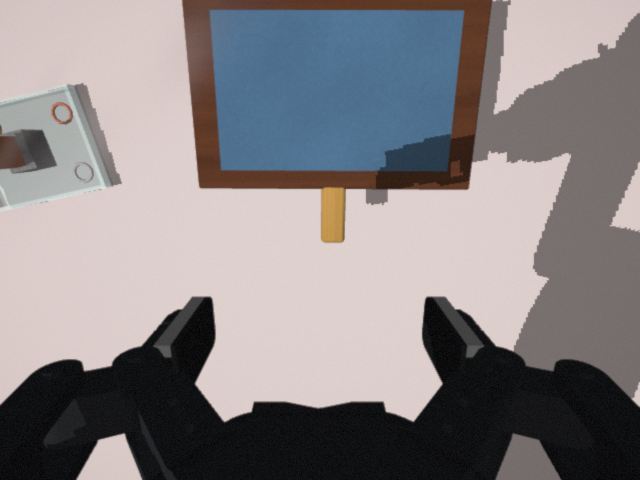

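The wrist view shows the pull spanning columns 321–345 and rows 188–242, the lid's front edge at row 188, and the blue panel's corners at about (210,10), (463,10), (450,171) and (220,171). I'll refine the case frame from these.

Run:
```python
from h import *
z=np.load("w1.npz"); c=cam("wrist",(z["p"],z["R"])); im=cv2.imread("pics/w1.png")
for n,lo,hi,box in(("pull",(12,120,90),(30,255,255),(300,180,365,260)),("blue",(95,60,20),(120,255,255),(190,0,480,180))):
    b=blob(im,lo,hi,box); P=plane(c,b.reshape(-1,2),85)[:,:2].astype(np.float32); q=cv2.minAreaRect(P); print(n,np.round(q[0],1),np.round(q[1],1),round(q[2],2))
E=plane(c,[[201,188],[468,188]],85); d=E[1]-E[0]; print(E.round(1),np.linalg.norm(d),np.degrees(np.arctan2(d[1],d[0])))
```

```text
pull [ 451.6 -100.5] [18.  46.4] 84.15
blue [ 542.8 -110.6] [180.  111.7] 83.84
[[ 484.1    3.8   85. ]
 [ 461.7 -210.9   85. ]] 215.80602291863175 -95.96055235513062
```

Request:
play_rows:
  deltas:
    - [[0.0025,0.01,0.03],[0,0,0],0.3]
    - [[0,0,0.035],[0,0,0],0.3]
    - [[0,0,0.035],[0,0,0],0.3]
    - [[0,0,0.03],[0,0,0],0.3]
    - [[0,0,0],[0,0,0],0.5]
    - [[0,0,0],[0,0,0],1]
    - [[0,0,0],[0,0,0],1]
    - [[0,0,0],[0,0,0],1]
  force: 30

```text
time: 2.82
tool_pos: [443.8, -107.8, 61.1]
tcp_rot: [-179.8, -0.2, -6.5]
ft_force: [0.2, -0.2, -0.3]
finger_gap: -0.3
```

Run:
```python
from h import *
p,R,s=pose(); print(p,s["tcp_rot"],s["ft_force"],s["finger_gap"])
w=eyes.snapshot("wrist")[:,:,::-1]; d=eyes.snapshot("side")[150:300,320:520,::-1]
cv2.imwrite("pics/w2.png",np.hstack([cv2.resize(w,(400,300)),cv2.resize(d,(400,300))]))
```

```text
[ 443.84861898 -107.77584781   61.08216518] [-179.82908863   -0.19325509   -6.45511046] [ 0.18416062 -0.16238497 -0.32319444] -0.3232361014826458
```

View pics/w2.png

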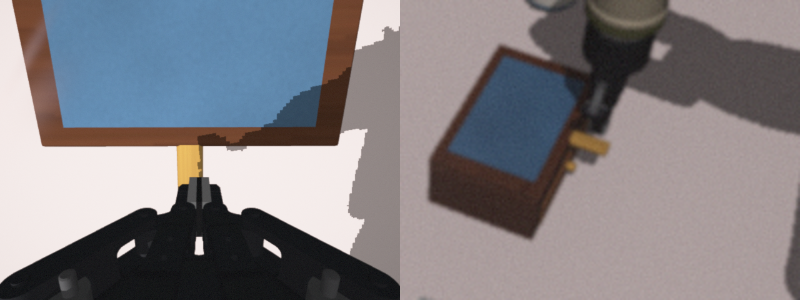

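The left half shows the fingers shut, level with the pull's right edge. The right half (side view) shows the fingertip just behind or above the pull. I'll check which by projecting known points.

Run:
```python
from h import *
p,R,s=pose(); c=cam("wrist",(p,R)); d=cam("side")
u=np.array([.9943,-.106,0]);v=np.array([.106,.9943,0]);pc=np.array([451.6,-100.5,85])
X=[p,p-R[:,2]*19]+[pc+a*u*23+b*v*10 for a,b in((-1,-1),(-1,1),(1,-1),(1,1))]
f=lambda q,ox,oy,k,l:(q*[k,k]+[ox,oy]).round()
print("wrist half-img",(proj(c,X)*.625).round().tolist()); print("side half-img",((proj(d,X)-[320,150])*2+[400,0]).round().tolist())
```

```text
wrist half-img [[200.0, 170.0], [200.0, 179.0], [203.0, 200.0], [178.0, 200.0], [203.0, 144.0], [176.0, 144.0]]
side half-img [[592.0, 151.0], [595.0, 141.0], [608.0, 141.0], [603.0, 152.0], [572.0, 129.0], [567.0, 140.0]]
```

Run:
```python
from h import *
w=eyes.snapshot("wrist")[200:400,200:440,::-1]; d=eyes.snapshot("side")[180:260,370:466,::-1]
cv2.imwrite("pics/w3.png",np.hstack([cv2.resize(w,(480,400)),cv2.resize(d,(320,400))[:, :]]))
```

```text
(no output)
```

View pics/w3.png

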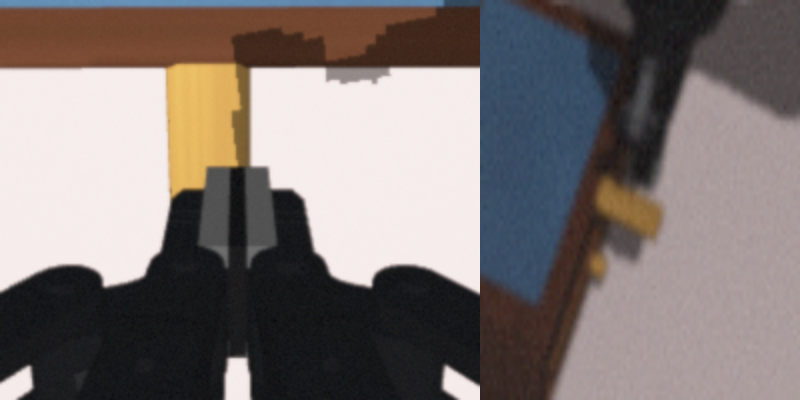

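The fingertips appear about 30 mm above the reported TCP, so the fingers shut above the pull: nothing was gripped and there was no force. I'll open, centre in y, go about 30 mm lower and close again. The gap will tell; at that height the body still clears the pull either way.

Request:
play_rows:
  deltas:
    - [[0,0,-0.01],[0,0,0],0.4]
    - [[0,-0.007,0],[0,0,0.006],0.4]
    - [[0,0,0],[0,0,0],0.4]
    - [[0,0,0.015],[0,0,0],0.4]
    - [[0,0,0.015],[0,0,0],0.4]
    - [[0,0,0.01],[0,0,0],0.4]
    - [[0,0,0],[0,0,0],0.4]
  force: 30

```text
time: 3.9
tool_pos: [443.0, -99.1, 26.8]
tcp_rot: [-179.8, 0.0, -6.8]
ft_force: [-0.7, -0.4, 0.9]
finger_gap: 51.3
```

Run:
```python
from h import *
p,R,s=pose(); print(p.round(1),np.round(s["tcp_rot"],1),np.round(s["ft_force"],1),s["finger_gap"])
w=eyes.snapshot("wrist")[180:420,160:480,::-1]; d=eyes.snapshot("side")[170:250,370:466,::-1]
cv2.imwrite("pics/w4.png",np.hstack([cv2.resize(w,(480,360)),cv2.resize(d,(320,267))[:,:] if 0 else cv2.resize(d,(320,360))]))
```

```text
[443.  -99.1  26.8] [-179.8    0.    -6.8] [-0.7 -0.4  0.9] 51.26149172663202
```

View pics/w4.png

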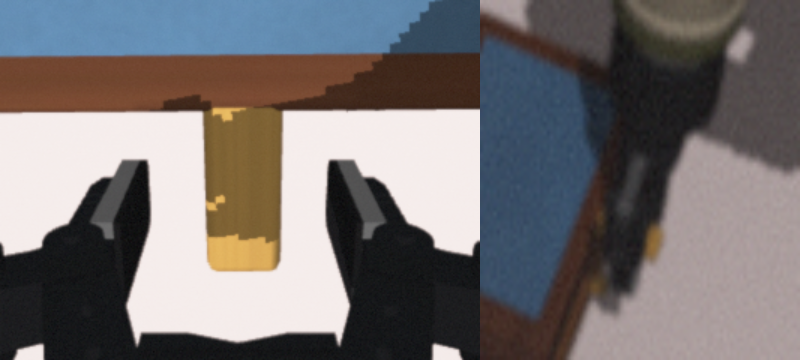

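The fingers now straddle the pull: it sits at crop columns 205–282, with the pads at 150 and 328. I'll close.

Request:
play_rows:
  deltas:
    - [[0,0,0],[0,0,0],0.7]
    - [[0,0,0],[0,0,0],1]
    - [[0,0,0],[0,0,0],1]
    - [[0,0,0],[0,0,0],1]
  force: 30

```text
time: 4.5
tool_pos: [444.4, -100.8, 29.3]
tcp_rot: [-179.9, -0.2, -6.8]
ft_force: [-0.4, 0.2, -2.6]
finger_gap: 19.0
```

Run:
```python
from h import *
p,R,s=pose(); print(p.round(1),s["finger_gap"])
d=cam("side")
for z in (27,45,60,75): print(z,proj(d,[443,-73,z]).round(1))
h=np.array([614.5,-118.1,75]);u=np.array([.9943,-.106,0])
# arc of grip point relative to closed position, in (u,z)
a=np.radians(np.arange(0,107,6.625)); 
g=np.c_[-172*np.cos(a)+ -5*np.sin(a)*-1*1, 172*np.sin(a)+5*np.cos(a)]
print(np.diff(g,axis=0).round(0).tolist())
```

```text
[ 444.4 -100.8   29.3] 19.024440689995703
27 [[411.4 244.4]]
45 [[412.4 239.8]]
60 [[413.3 235.9]]
75 [[414.2 231.9]]
[[2.0, 20.0], [4.0, 19.0], [6.0, 19.0], [8.0, 18.0], [10.0, 17.0], [12.0, 16.0], [14.0, 14.0], [16.0, 12.0], [17.0, 11.0], [18.0, 9.0], [19.0, 6.0], [19.0, 4.0], [20.0, 2.0], [20.0, -0.0], [20.0, -3.0], [19.0, -5.0]]
```

The gap is 19 mm, so the pull is gripped. The fingertips reach deeper than wanted, so I'll regrip 10 mm higher to clear the lid edge during the swing.

Request:
play_rows:
  deltas:
    - [[0,0,0],[0,0,0],0.6]
    - [[0,0,0],[0,0,0],0.6]
    - [[0,0,-0.011],[0,0,0],0.6]
    - [[0,0,0],[0,0,0],1]
    - [[0,0,0],[0,0,0],1]
    - [[0,0,0],[0,0,0],1]
  force: 35

```text
time: 5.25
tool_pos: [445.6, -101.0, 42.5]
tcp_rot: [-180.0, -0.3, -6.7]
ft_force: [-0.4, -1.2, -1.9]
finger_gap: 18.7
```

Request:
play_rows:
  deltas:
    - [[0.001,0,-0.01],[0,0,0],1]
    - [[0.002,0,-0.015],[0,0,0],1]
    - [[0.003,0,-0.018],[0,0,0],1]
    - [[0.005,0,-0.019],[0,0,0],1]
    - [[0.007,0,-0.018],[0,0,0],1]
    - [[0.009,0,-0.017],[0,0,0],1]

```text
time: 6.0
tool_pos: [477.5, -104.5, 145.4]
tcp_rot: [-179.9, -1.0, -6.8]
ft_force: [9.2, -1.3, -9.2]
finger_gap: 18.0
```

Run:
```python
from h import *
p,R,s=pose(); print(p.round(1),np.round(s["tcp_rot"],1),np.round(s["ft_force"],1),np.round(s["wrist_torque"],1),s["finger_gap"])
h=np.array([614.5,-118.1]);u=np.array([.9943,-.106])
print((p[:2]-h)@u, p[2]-42.5+5)
```

```text
[ 477.5 -104.5  145.4] [-179.9   -1.    -6.8] [ 9.2 -1.3 -9.2] [-0.3 -1.3 -0.1] 17.989925113123142
-137.6342594385838 107.85344584622402
```

Request:
play_rows:
  deltas:
    - [[0.014,0,-0.014],[0,0,0],1]
    - [[0.015,0,-0.013],[0,0,0],1]
    - [[0.017,0,-0.012],[0,0,0],1]
    - [[0.018,0,-0.01],[0,0,0],1]
    - [[0.019,0,-0.008],[0,0,0],1]
    - [[0.019,0,-0.006],[0,0,0],1]

```text
time: 6.75
tool_pos: [578.2, -115.5, 211.9]
tcp_rot: [-179.8, -0.6, -6.8]
ft_force: [1.7, -1.3, -10.5]
finger_gap: 17.6
```

Run:
```python
from h import *
p,R,s=pose(); print(p.round(1),np.round(s["tcp_rot"],1),np.round(s["ft_force"],1),np.round(s["wrist_torque"],1),s["finger_gap"])
h=np.array([614.5,-118.1]);u=np.array([.9943,-.106])
a,b=(p[:2]-h)@u, p[2]-42.5+5; print(a,b,np.hypot(a,b),np.degrees(np.arctan2(b,-a)))
```

```text
[ 578.2 -115.5  211.9] [-179.8   -0.6   -6.8] [  1.7  -1.3 -10.5] [-0.2 -0.1 -0. ] 17.645087281503436
-36.39352115933972 174.35925256974537 178.1169204176166 78.21008378366777
```

Request:
play_rows:
  deltas:
    - [[0.018,0,-0.001],[0,0,0],1]
    - [[0.019,0,0.001],[0,0,0],1]
    - [[0.019,0,0.003],[0,0,0],1]
    - [[0.016,0,0.004],[0,0,0],1]
    - [[0.01,0,0.002],[0,0,0],1]
    - [[0,0,0],[0,0,0],1]

```text
time: 7.5
tool_pos: [663.0, -124.8, 211.2]
tcp_rot: [-179.8, -0.7, -6.8]
ft_force: [-0.4, -0.2, -0.6]
finger_gap: 17.2
```

Run:
```python
from h import *
p,R,s=pose(); print(p.round(1),np.round(s["tcp_rot"],1),np.round(s["ft_force"],1),np.round(s["wrist_torque"],1),s["finger_gap"])
h=np.array([614.5,-118.1]);u=np.array([.9943,-.106])
a,b=(p[:2]-h)@u, p[2]-42.5+5; print(a,b,np.hypot(a,b),np.degrees(np.arctan2(b,-a)))
cv2.imwrite("pics/s5.png",np.hstack([cv2.resize(eyes.snapshot("side")[60:300,300:560,::-1],(400,370)),cv2.resize(eyes.snapshot("scene")[120:300,180:376,::-1],(400,370))]))
```

```text
[ 663.  -124.8  211.2] [-179.8   -0.7   -6.8] [-0.4 -0.2 -0.6] [-0.   0.2 -0. ] 17.197422983451702
48.965977266714205 173.6504098096902 180.42209331663824 105.74740100519111
```

View pics/s5.png

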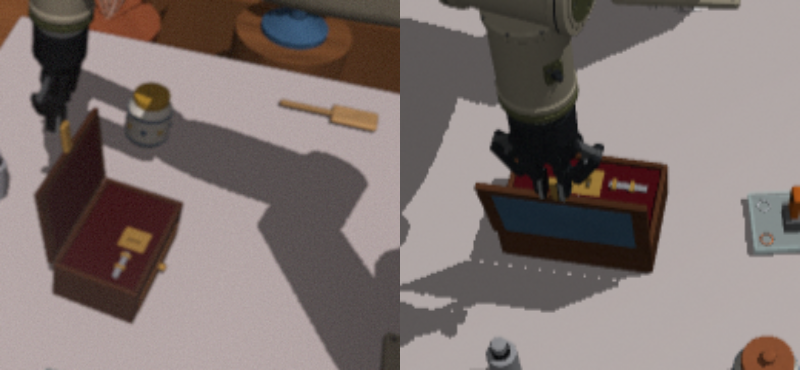

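The lid stands past upright in both views, leaning towards its stop, and the brass plate shows on the red deck. I'll release the pull, rise and start the half-turn for the key.

Request:
play_rows:
  deltas:
    - [[0,0,0],[0,0,0],0.5]
    - [[0,0,0],[0,0,0],0.5]
    - [[0,0,-0.03],[0,0,0],0.5]
    - [[0,0,-0.05],[0,0,0],0.5]
    - [[0,0,-0.03],[0,0,-0.17],0.5]
    - [[0,0,0],[0,0,-0.18],0.5]
    - [[0,0,0],[0,0,-0.18],0.5]
    - [[0,0,0],[0,0,-0.18],0.5]

```text
time: 8.6
tool_pos: [659.5, -124.7, 327.4]
tcp_rot: [179.5, -0.8, 35.1]
ft_force: [0.2, 0.3, 0.1]
finger_gap: 42.6
```

Request:
play_rows:
  deltas:
    - [[0,0,0],[0,0,-0.18],0.5]
    - [[0,0,0],[0,0,-0.18],0.5]
    - [[0,0,0],[0,0,-0.18],0.5]
    - [[0,0,0],[0,0,-0.18],0.5]
    - [[0,0,0],[0,0,-0.18],0.5]
    - [[0,0,0],[0,0,-0.18],0.5]
    - [[0,0,0],[0,0,-0.18],0.5]
    - [[0,0,0],[0,0,-0.18],0.5]

```text
time: 9.6
tool_pos: [658.6, -124.5, 330.5]
tcp_rot: [178.9, 0.5, 120.4]
ft_force: [-0.1, 0.1, 0.4]
finger_gap: 43.0
```

Request:
play_rows:
  deltas:
    - [[0,0,0],[0,0,-0.18],0.5]
    - [[0,0,0],[0,0,-0.18],0.5]
    - [[0,0,0],[0,0,-0.18],0.5]
    - [[0,0,0],[0,0,-0.18],0.5]
    - [[0,0,0],[0,0,-0.18],0.5]
    - [[0,0,0],[0,0,-0.18],0.5]
    - [[0,0,0],[0,0,0],0.5]

```text
time: 10.48
tool_pos: [657.8, -124.3, 332.9]
tcp_rot: [-179.9, 1.4, -175.6]
ft_force: [-0.2, 0.2, 0.5]
finger_gap: 42.6
```

Request:
play_rows:
  deltas:
    - [[0.018,0.052,0.02],[0,0,0],0.4]
    - [[0.018,0.052,0.02],[0,0,0],0.4]
    - [[0.018,0.052,0.02],[0,0,0],0.4]
    - [[0.018,0.052,0.02],[0,0,0],0.4]
    - [[0.018,0.052,0.02],[0,0,0],0.4]
    - [[0.018,0.04,0.02],[0,0,0],0.4]
    - [[0,0,0],[0,0,0],0.4]
    - [[0,0,0],[0,0,0],0.4]

```text
time: 11.48
tool_pos: [530.5, 175.4, 207.1]
tcp_rot: [-180.0, 1.6, -177.9]
ft_force: [0.2, 0.8, 0.3]
finger_gap: 50.7
```

Run:
```python
from h import *
p,R,s=pose(); im=eyes.snapshot("wrist")[:,:,::-1].copy(); cv2.imwrite("pics/w6.png",im); np.savez("w6.npz",p=p,R=R)
print(p.round(1),np.round(s["tcp_rot"],1))
c=cam("wrist",(p,R)); print(proj(c,[[527,193,79],[533,190,31]]).round())
a=eyes.snapshot("scene")[:,:,::-1].copy();b=eyes.snapshot("side")[:,:,::-1].copy(); cv2.imwrite("pics/scene6.png",a);cv2.imwrite("pics/side6.png",b)
cv2.imwrite("pics/v6.png",np.hstack([cv2.resize(im,(500,375)),cv2.resize(b[140:290,310:430],(300,375))]))
```

```text
[530.5 175.4 207.1] [-180.     1.6 -177.9]
[[337. 211.]
 [331. 206.]]
```

View pics/v6.png

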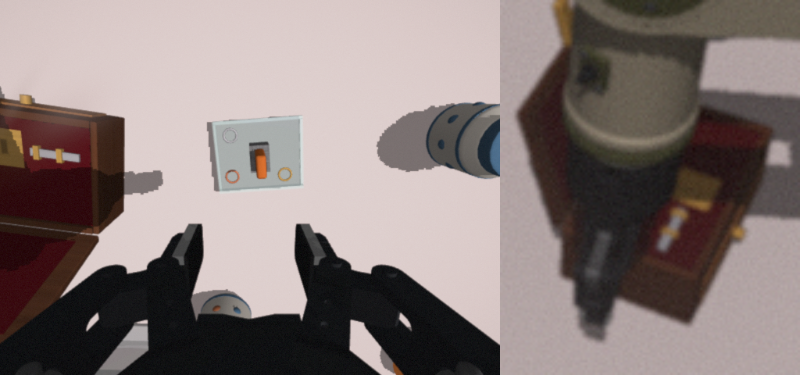

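The wrist view (scaled) shows the tray at about (257,152) with the orange fob at (262,162), the open case on the left, and the blue canister well clear on the right. I'll measure the fob and tray from this picture.

Run:
```python
from h import *
z=np.load("w6.npz"); c=cam("wrist",(z["p"],z["R"])); im=cv2.imread("pics/w6.png")
b=blob(im,(2,140,90),(16,255,255),(315,175,355,240)); q=b.reshape(-1,2); print("bbox",q.min(0),q.max(0))
h=cv2.cvtColor(im,cv2.COLOR_BGR2HSV)
for y in range(q[:,1].min(),q[:,1].max()+1,3):
    xs=q[q[:,1]==y][:,0]; P=plane(c,[[xs.min(),y],[xs.max()+1,y]],79); print(y,xs.min(),xs.max(),h[y,(xs.min()+xs.max())//2].tolist(),P[:,:2].round(1).tolist())
t=blob(im,(70,12,100),(110,120,255),(255,135,400,255)); P=plane(c,t.reshape(-1,2),14)[:,:2].astype(np.float32); print("tray",cv2.minAreaRect(P))
cv2.imwrite("pics/k6.png",cv2.resize(im[150:250,260:400],(700,500),interpolation=cv2.INTER_CUBIC))
```

```text
bbox [327 191] [340 228]
191 332 335 [10, 170, 99] [[509.2, 187.6], [509.1, 191.1]]
194 330 337 [12, 213, 98] [[511.9, 186.0], [511.7, 193.0]]
197 331 338 [12, 204, 100] [[514.6, 187.0], [514.3, 194.0]]
200 328 339 [11, 198, 182] [[517.3, 184.5], [517.0, 195.0]]
203 327 339 [11, 198, 209] [[520.0, 183.7], [519.6, 195.2]]
206 328 340 [12, 202, 211] [[522.7, 184.7], [522.3, 196.2]]
209 328 340 [11, 199, 210] [[525.4, 184.8], [525.0, 196.4]]
212 328 340 [11, 197, 211] [[528.1, 185.0], [527.7, 196.5]]
215 328 340 [11, 198, 213] [[530.9, 185.1], [530.5, 196.7]]
218 328 340 [11, 202, 210] [[533.6, 185.2], [533.2, 196.8]]
221 329 340 [11, 200, 209] [[536.4, 186.2], [536.0, 197.0]]
224 329 340 [11, 199, 211] [[539.2, 186.4], [538.8, 197.1]]
227 330 339 [11, 200, 189] [[541.9, 187.4], [541.6, 196.4]]
tray ((528.3388061523438, 189.63328552246094), (96.73139190673828, 116.41704559326172), 6.059060096740723)
```

View pics/k6.png

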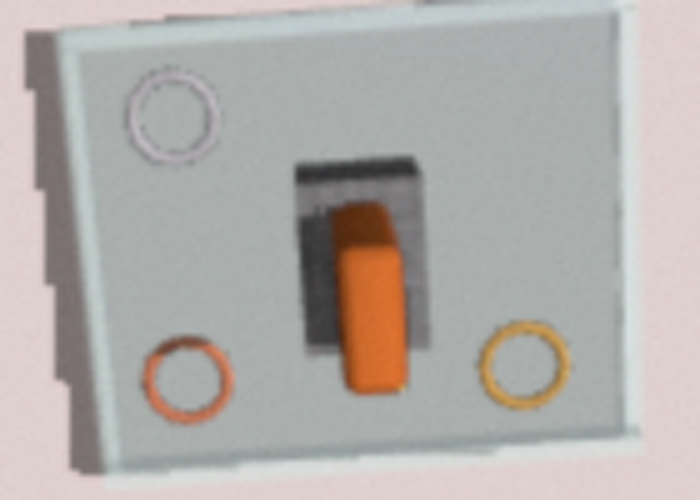

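In the crop the fob's top face spans about (340–405, 245–392), square with the tray. That puts the key at about (529.5,190.8) with yaw 6°. The pad tips in the wrist picture sit about 38 mm behind the reported TCP, which agrees with the miss over the pull, so I'll check the tip height again during the descent.

```bash
cat >> h.py <<'E'
def go(X,yaw):
    "total tool-frame turn (rad) and, after that turn, the shift (mm) to reach X, tool down at yaw"
    p,R,s=pose(); Rt=Ro.from_euler("xyz",[180,0,yaw],degrees=True).as_matrix()
    print("at",p.round(1),np.round(s["tcp_rot"],1),"F",np.round(s["ft_force"],1),"gap",round(s["finger_gap"],1))
    print("turn",Ro.from_matrix(R.T@Rt).as_rotvec().round(3),"shift after turn",(Rt.T@(np.array(X)-p)).round(1))
E
python3 -c "
from h import *
go([529.5,190.8,60],-174)"
```

```text
at [531.  174.6 207.1] [-180.     1.6 -178. ] F [0.3 0.1 0.1] gap 51.3
turn [-0.002  0.029 -0.069] shift after turn [ -0.2  16.2 147.1]
```

Request:
play_rows:
  deltas:
    - [[0,0,0],[0,0.029,-0.069],0.5]
    - [[0,0.008,0.02],[0,0,0],0.5]
    - [[0,0.005,0.03],[0,0,0],0.5]
    - [[0,0,0.03],[0,0,0],0.5]
    - [[0,0,0.03],[0,0,0],0.5]
    - [[0,0,0.02],[0,0,0],0.5]
    - [[0,0,0],[0,0,0],0.5]

```text
time: 12.5
tool_pos: [531.1, 184.4, 68.6]
tcp_rot: [-179.9, 0.1, -175.1]
ft_force: [-0.7, -0.0, 0.4]
finger_gap: 42.8
```

Run:
```python
from h import *
go([529.5,190.8,5],-174)
p,R,s=pose(); im=eyes.snapshot("wrist")[:,:,::-1].copy(); np.savez("w7.npz",p=p,R=R); cv2.imwrite("pics/w7.png",im)
b=eyes.snapshot("side")[:,:,::-1].copy()
cv2.imwrite("pics/v7.png",np.hstack([cv2.resize(im[150:450,140:500],(440,367)),cv2.resize(b[250:370,290:410],(360,367),interpolation=cv2.INTER_CUBIC)]))
c=cam("wrist",(p,R)); d=cam("side"); v=np.array([-.105,.994,0]);g=s["finger_gap"]/2
for k in (0,20,40): 
    X=p-R[:,2]*k+v*g; q=proj(d,X)[0]; w=proj(c,X+R[:,0]*11)[0]; print(k,"side",((q-[290,250])*3.0+[440,0]).round(),"wrist",((w-[140,150])*1.222).round())
```

```text
at [531.1 184.4  68.6] [-1.799e+02  1.000e-01 -1.751e+02] F [-0.7 -0.   0.4] gap 42.8
turn [-0.001  0.001 -0.019] shift after turn [ 0.9  6.5 63.6]
0 side [602. 206.] wrist [264. 123.]
20 side [603. 191.] wrist [269. 139.]
40 side [605. 176.] wrist [276. 158.]
```

View pics/v7.png

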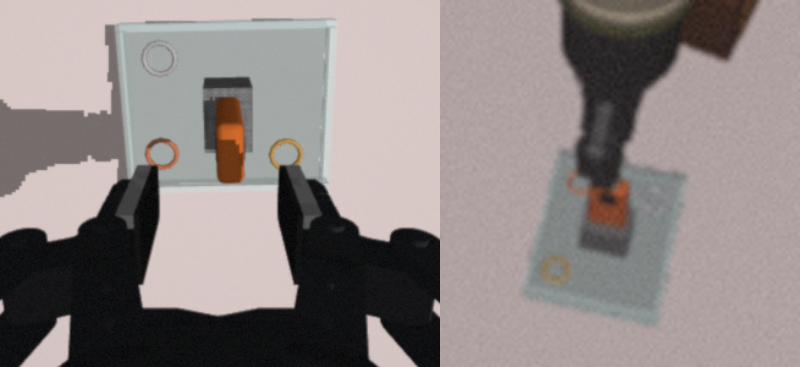

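Both views put the tips about 40 mm behind the reported TCP, above the fob. I'll centre 6 mm in y and descend to a reported z of about 3, which puts the tips near z 42.

Request:
play_rows:
  deltas:
    - [[0,0.006,0],[0,0,-0.015],0.5]
    - [[0.001,0,0.02],[0,0,0],0.5]
    - [[0,0,0.02],[0,0,0],0.5]
    - [[0,0,0.015],[0,0,0],0.5]
    - [[0,0,0.008],[0,0,0],0.5]
    - [[0,0,0],[0,0,0],0.5]

```text
time: 13.35
tool_pos: [534.0, 192.1, 7.1]
tcp_rot: [-180.0, 0.6, -174.2]
ft_force: [0.5, -0.1, 0.5]
finger_gap: 42.6
```

Run:
```python
from h import *
go([529.5,190.8,2],-174)
```

```text
at [534.  192.1   7.1] [-180.     0.6 -174.2] F [ 0.5 -0.1  0.5] gap 42.6
turn [-0.     0.011 -0.003] shift after turn [ 4.6 -0.9  5.1]
```

Request:
play_rows:
  deltas:
    - [[0.004,-0.001,0.004],[0,0.01,0],0.5]
    - [[0,0,0],[0,0,0],0.5]
    - [[0,0,0],[0,0,0],0.8]
    - [[0,0,0],[0,0,0],1]
    - [[0,0,0],[0,0,0],1]
    - [[0,0,0],[0,0,0],1]
  force: 40

```text
time: 14.1
tool_pos: [531.5, 190.7, 4.8]
tcp_rot: [180.0, 0.2, -174.2]
ft_force: [0.0, -0.0, -0.7]
finger_gap: 11.7
```

Run:
```python
from h import *
go([529.5,190.8,150],-174)
```

```text
at [531.5 190.7   4.8] [ 180.     0.2 -174.2] F [ 0.  -0.  -0.7] gap 11.7
turn [-0.     0.003 -0.003] shift after turn [   2.     0.3 -145.2]
```

The gap is 11.7 mm, so the fob is gripped. I'll firm up the grip, lift straight up, turn to the case's yaw and travel over.

Request:
play_rows:
  deltas:
    - [[0,0,0],[0,0,0],1]
    - [[0,0,-0.015],[0,0,0],1]
    - [[0,0,-0.025],[0,0,0],1]
    - [[0,0,-0.03],[0,0,0],1]
    - [[0,0,-0.03],[0,0,0],1]
    - [[0,0,-0.03],[0,0,0.1],1]
    - [[0,0,-0.02],[0,0,0.1],1]
    - [[0,0,0],[0,0,0],1]
  force: 90

```text
time: 15.1
tool_pos: [531.9, 191.5, 166.6]
tcp_rot: [179.8, 0.4, 174.1]
ft_force: [1.4, 0.0, 0.2]
finger_gap: 10.8
```

Run:
```python
from h import *
go([535,-107,150],173.9)
```

```text
at [531.9 191.5 166.6] [179.8   0.4 174.1] F [1.4 0.  0.2] gap 10.8
turn [0.003 0.008 0.004] shift after turn [ -34.8 -296.4   16.6]
```

Request:
play_rows:
  deltas:
    - [[-0.009,-0.05,0],[0,0.004,0],1]
    - [[-0.009,-0.05,0],[0,0.004,0],1]
    - [[-0.009,-0.05,0],[0,0,0],1]
    - [[-0.009,-0.05,0],[0,0,0],1]
    - [[-0.009,-0.05,0],[0,0,0],1]
    - [[-0.009,-0.047,0],[0,0,0],1]
    - [[0,0,0],[0,0,0],1]
    - [[0,0,0],[0,0,0],1]

```text
time: 16.1
tool_pos: [554.2, -116.2, 159.7]
tcp_rot: [179.7, -0.4, 175.4]
ft_force: [-0.1, -0.1, 0.3]
finger_gap: 11.1
```

Run:
```python
from h import *
go([520,-108,150],173.9)
p,R,s=pose(); im=eyes.snapshot("wrist")[:,:,::-1].copy(); np.savez("w8.npz",p=p,R=R); cv2.imwrite("pics/w8.png",im)
c=cam("wrist",(p,R)); print(proj(c,[[520,-108,69],p]).round())
cv2.imwrite("pics/v8.png",cv2.resize(im[60:360,140:500],(720,600)))
```

```text
at [ 554.2 -116.2  159.7] [179.7  -0.4 175.4] F [-0.1 -0.1  0.3] gap 11.1
turn [ 0.005 -0.007  0.027] shift after turn [34.9  4.5  9.7]
[[323. 186.]
 [316. 271.]]
```

View pics/v8.png

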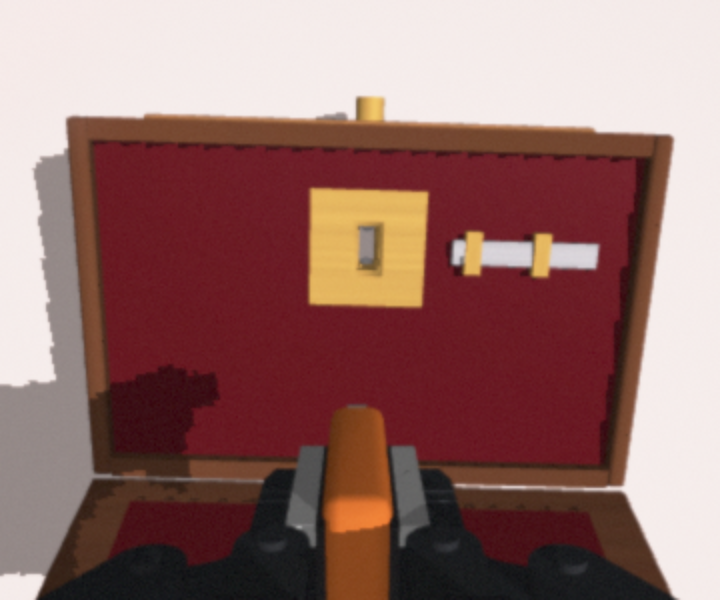

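The view shows the plate with corners at (310,188), (428,191), (423,307) and (308,304) in the crop, and the slot at (370,249). The lid is lying back, and the key is upright between the pads with its bottom front edge at row 408, columns 332–384. I'll compute the keyhole and the key's position in the hand.

Run:
```python
from h import *
z=np.load("w8.npz"); p,R=z["p"],z["R"]; c=cam("wrist",(p,R)); im=cv2.imread("pics/w8.png")
b=blob(im,(18,90,110),(32,255,255),(280,140,365,225)); P=plane(c,b.reshape(-1,2),69)[:,:2].astype(np.float32); q=cv2.minAreaRect(P); print("plate",q)
h=cv2.cvtColor(im,cv2.COLOR_BGR2HSV)
m=cv2.inRange(h,(0,0,0),(180,255,255)); box=im[165:205,308:340]; 
m=np.zeros(im.shape[:2],np.uint8); m[162:205,308:342]=255; m&=~cv2.inRange(h,(18,90,150),(32,255,255))
cs=max(cv2.findContours(m,cv2.RETR_EXTERNAL,cv2.CHAIN_APPROX_NONE)[0],key=cv2.contourArea); P=plane(c,cs.reshape(-1,2),69)[:,:2].astype(np.float32); print("slot",cv2.minAreaRect(P))
# fob in tool frame
f=blob(im,(2,140,40),(17,255,255),(290,255,350,370)).reshape(-1,2)
ct=(cam("wrist",(np.zeros(3),np.eye(3))))
for y in range(f[:,1].min(),f[:,1].max(),6):
    xs=f[f[:,1]==y][:,0]; print(y,xs.min(),xs.max(),h[y,(xs.min()+xs.max())//2].tolist(),end=" ")
    for zz in(-26.2,-50,-74.2): print(zz,plane(ct,[[xs.min(),y],[xs.max()+1,y]],zz)[:,:2].round(1).tolist(),end=" ")
    print()
```

```text
plate ((518.6602783203125, -107.6798095703125), (43.230220794677734, 43.268028259277344), 83.69892120361328)
slot ((518.475830078125, -106.86805725097656), (8.384063720703125, 15.986930847167969), 85.39877319335938)
263 312 325 [10, 105, 112] -26.2 [[14.1, -1.7], [14.1, 4.7]] -50 [[22.8, -1.3], [22.8, 4.2]] -74.2 [[31.6, -0.8], [31.6, 3.6]] 
269 305 331 [11, 198, 126] -26.2 [[11.1, -5.0], [11.1, 7.5]] -50 [[20.3, -4.1], [20.3, 6.5]] -74.2 [[29.6, -3.1], [29.6, 5.5]] 
275 305 332 [12, 201, 128] -26.2 [[8.1, -5.0], [8.1, 8.0]] -50 [[17.7, -4.1], [17.7, 7.0]] -74.2 [[27.5, -3.1], [27.5, 5.9]] 
281 304 333 [11, 202, 131] -26.2 [[5.1, -5.5], [5.1, 8.5]] -50 [[15.2, -4.5], [15.2, 7.4]] -74.2 [[25.4, -3.4], [25.4, 6.2]] 
287 303 333 [12, 201, 132] -26.2 [[2.0, -6.1], [2.0, 8.6]] -50 [[12.6, -4.9], [12.6, 7.4]] -74.2 [[23.3, -3.8], [23.3, 6.3]] 
293 303 334 [12, 203, 132] -26.2 [[-1.1, -6.1], [-1.1, 9.1]] -50 [[10.0, -5.0], [10.0, 7.9]] -74.2 [[21.2, -3.8], [21.2, 6.6]] 
299 302 335 [12, 200, 135] -26.2 [[-4.2, -6.6], [-4.2, 9.6]] -50 [[7.4, -5.4], [7.4, 8.3]] -74.2 [[19.1, -4.2], [19.1, 7.0
[... 730 characters left out ...]
[-9.0, 8.1]] -74.2 [[5.8, -4.4], [5.8, 6.8]] 
341 303 334 [11, 198, 138] -26.2 [[-26.9, -6.4], [-27.0, 9.4]] -50 [[-11.9, -5.2], [-11.9, 8.1]] -74.2 [[3.4, -4.0], [3.4, 6.8]] 
347 303 334 [11, 199, 137] -26.2 [[-30.3, -6.4], [-30.3, 9.5]] -50 [[-14.7, -5.3], [-14.7, 8.2]] -74.2 [[1.1, -4.1], [1.1, 6.9]] 
353 303 334 [11, 197, 137] -26.2 [[-33.8, -6.5], [-33.8, 9.5]] -50 [[-17.6, -5.3], [-17.6, 8.2]] -74.2 [[-1.2, -4.1], [-1.2, 6.9]] 
359 303 334 [11, 199, 137] -26.2 [[-37.2, -6.5], [-37.2, 9.6]] -50 [[-20.6, -5.3], [-20.6, 8.3]] -74.2 [[-3.6, -4.1], [-3.6, 6.9]] 
365 303 334 [11, 203, 136] -26.2 [[-40.7, -6.6], [-40.7, 9.6]] -50 [[-23.5, -5.4], [-23.5, 8.3]] -74.2 [[-6.0, -4.2], [-6.0, 7.0]]
```

Run:
```python
from h import *
print(np.round(eyes.get_calibration("wrist")["T_tool_cam"],4).tolist())
go([519,-109,80],173.9)
```

```text
[[-0.0002, -0.9606, -0.2781, 70.1469], [1.0, -0.0002, 0.0001, 1.1543], [-0.0001, -0.2781, 0.9606, -179.5211], [0.0, 0.0, 0.0, 1.0]]
at [ 554.2 -116.   159.7] [179.7  -0.4 175.5] F [ 0.3 -0.1 -0.9] gap 10.9
turn [ 0.005 -0.007  0.027] shift after turn [35.8  3.3 79.7]
```

The calibration carries noise from call to call, so I'll average it and redo those two measurements.

Run:
```python
from h import *
A=np.array([np.array(eyes.get_calibration("wrist")["T_tool_cam"])[:3,3] for _ in range(100)]); print(A.mean(0).round(2),A.std(0).round(2))
K=np.array(eyes.get_calibration("wrist")["mtx"]); T=np.array(eyes.get_calibration("wrist")["T_tool_cam"])
z=np.load("w8.npz"); p,R=z["p"],z["R"]; o=A.mean(0)
c=(K,R@T[:3,:3],p+R@o); ct=(K,T[:3,:3],o); im=cv2.imread("pics/w8.png")
b=blob(im,(18,90,110),(32,255,255),(280,140,365,225)); P=plane(c,b.reshape(-1,2),69)[:,:2].astype(np.float32); q=cv2.minAreaRect(P); print("plate",q[0])
print("bottom edge",plane(ct,[[305,266],[332,266]],-26.2).round(1).tolist(),"top",plane(ct,[[301,310],[337,310]],-74.2).round(1).tolist(), "tip",plane(ct,[[318.5,262]],-2.7).round(1))
```

```text
[  70.15    1.15 -179.52] [0. 0. 0.]
plate (518.6602783203125, -107.6798095703125)
bottom edge [[12.6, -5.0, -26.2], [12.6, 7.5, -26.2]] top [[15.1, -4.6, -74.2], [15.1, 7.3, -74.2]] tip [[ 6.   1.3 -2.7]]
```

Request:
play_rows:
  deltas:
    - [[0.012,0.001,0.01],[0.005,-0.007,0.027],1]
    - [[0.012,0.001,0.02],[0,0,0],1]
    - [[0.008,0.001,0.02],[0,0,0],1]
    - [[0.003,0,0.015],[0,0,0],1]
    - [[0,0,0.005],[0,0,0],1]
    - [[0,0,0],[0,0,0],1]

```text
time: 16.9
tool_pos: [519.5, -102.8, 88.0]
tcp_rot: [180.0, 0.1, 174.6]
ft_force: [-0.2, -0.5, -0.5]
finger_gap: 10.5
```

Run:
```python
from h import *
go([517.8,-108.9,72],173.9)
```

```text
at [ 519.5 -102.8   88. ] [1.800e+02 1.000e-01 1.746e+02] F [-0.2 -0.5 -0.5] gap 10.5
turn [0.001 0.001 0.012] shift after turn [ 1.1 -6.2 16. ]
```

Request:
play_rows:
  deltas:
    - [[0,0,0],[0,0,0.011],1]
    - [[0.001,-0.006,0],[0,0,0],1]
    - [[0,0,0.006],[0,0,0],1]
    - [[0,0,0.006],[0,0,0],1]
    - [[0,0,0],[0,0,0],1]

```text
time: 17.52
tool_pos: [519.6, -109.9, 77.1]
tcp_rot: [180.0, 0.2, 173.9]
ft_force: [0.4, 0.3, -0.7]
finger_gap: 11.2
```

Run:
```python
from h import *
go([517.8,-108.9,62],173.9)
p,R,s=pose(); im=eyes.snapshot("wrist")[:,:,::-1].copy(); cv2.imwrite("pics/w9.png",im); np.savez("w9.npz",p=p,R=R)
d=eyes.snapshot("side")[:,:,::-1].copy(); e=eyes.snapshot("scene")[:,:,::-1].copy(); cv2.imwrite("pics/side9.png",d); cv2.imwrite("pics/scene9.png",e)
c=cam("wrist",(p,R)); print(proj(c,[[518.6,-107.6,69]]).round(1), np.round(c[2]-p,1))
# plate check at this pose
b=blob(im,(18,90,110),(32,255,255),(240,180,400,320)); P=plane(c,b.reshape(-1,2),69)[:,:2].astype(np.float32); print(cv2.minAreaRect(P), b.reshape(-1,2).min(0),b.reshape(-1,2).max(0))
```

```text
at [ 519.6 -109.9   77.1] [180.    0.2 173.9] F [ 0.4  0.3 -0.7] gap 11.2
turn [ 0.     0.004 -0.   ] shift after turn [ 1.9  0.8 15.1]
[[320.1 263.4]] [-70.4   8.7 179.2]
((517.3674926757812, -107.55982971191406), (43.38536071777344, 40.21595001220703), 83.76277923583984) [281 227] [359 294]
```

The plate re-measures at the same place. I'll make a small correction and then lower into the slot, watching the force.

Request:
play_rows:
  deltas:
    - [[0.0015,0.001,0],[0,0.004,0],1]
    - [[0,0,0.005],[0,0,0],1]
    - [[0,0,0.005],[0,0,0],1]
    - [[0,0,0.003],[0,0,0],1]
    - [[0,0,0],[0,0,0],1]

```text
time: 18.3
tool_pos: [518.7, -108.6, 64.1]
tcp_rot: [180.0, 0.1, 173.9]
ft_force: [-0.9, -0.6, 1.4]
finger_gap: 10.9
```

Run:
```python
from h import *
go([517.8,-108.9,50],173.9)
```

```text
at [ 518.7 -108.6   64.1] [1.800e+02 1.000e-01 1.739e+02] F [-0.9 -0.6  1.4] gap 10.9
turn [0.    0.001 0.   ] shift after turn [ 0.8 -0.4 14.1]
```

Request:
play_rows:
  deltas:
    - [[0.0005,0,0.003],[0,0,0],1]
    - [[0,0,0.003],[0,0,0],1]
    - [[0,0,0.003],[0,0,0],1]
    - [[0,0,0],[0,0,0],1]

```text
time: 18.8
tool_pos: [518.4, -108.6, 54.6]
tcp_rot: [-180.0, 0.1, 173.9]
ft_force: [0.2, -1.2, -0.4]
finger_gap: 10.9
```

Run:
```python
from h import *
go([517.8,-108.9,50],173.9)
```

```text
at [ 518.4 -108.6   54.6] [-1.800e+02  1.000e-01  1.739e+02] F [ 0.2 -1.2 -0.4] gap 10.9
turn [-0.     0.002 -0.   ] shift after turn [ 0.5 -0.4  4.6]
```

The key is 12 mm in with no force, so it is in the slot. Now I'll push on with small yaw wiggles past the pins.

Request:
play_rows:
  deltas:
    - [[0,0,0.003],[0,0,0.02],1]
    - [[0,0,0.003],[0,0,-0.03],1]
    - [[0,0,0.003],[0,0,0.03],1]
    - [[0,0,0.003],[0,0,-0.03],1]
    - [[0,0,0.002],[0,0,0.01],1]
  force: 110

```text
time: 19.42
tool_pos: [520.8, -109.3, 42.6]
tcp_rot: [-179.9, 0.4, 173.8]
ft_force: [-2.9, 0.9, 7.5]
finger_gap: 10.9
```

Run:
```python
from h import *
go([517.8,-108.9,42.8],173.9)
```

```text
at [ 520.8 -109.3   42.6] [-179.9    0.4  173.8] F [-2.9  0.9  7.5] gap 10.9
turn [-0.001  0.006 -0.003] shift after turn [ 3.   0.1 -0.2]
```

Request:
play_rows:
  deltas:
    - [[0.001,0,0.003],[0,0,0.02],1]
    - [[0.001,0,0.003],[0,0,-0.03],1]
    - [[0,0,0.003],[0,0,0.02],1]
    - [[0,0,0.002],[0,0,-0.01],1]

```text
time: 19.92
tool_pos: [521.2, -109.5, 42.5]
tcp_rot: [-179.9, 0.6, 173.5]
ft_force: [-7.6, 1.9, 16.3]
finger_gap: 10.9
```

Run:
```python
from h import *
go([517.8,-108.9,42.8],173.9)
p,R,s=pose(); im=eyes.snapshot("wrist")[:,:,::-1].copy(); cv2.imwrite("pics/w10.png",im); h=cv2.cvtColor(im,cv2.COLOR_BGR2HSV)
f=blob(im,(2,140,40),(17,255,255),(290,240,350,370)).reshape(-1,2); print(f[:,1].min(),[ (y,f[f[:,1]==y][:,0].min(),f[f[:,1]==y][:,0].max(),h[y,318].tolist()) for y in range(262,330,4)])
```

```text
at [ 521.2 -109.5   42.5] [-179.9    0.6  173.5] F [-7.6  1.9 16.3] gap 10.9
turn [-0.002  0.01  -0.007] shift after turn [ 3.5  0.3 -0.3]Traceback (most recent call last):
  File "<stdin>", line 4, in <module>
    return umr_minimum(a, axis, None, out, keepdims, initial, where)
ValueError: zero-size array to reduction operation minimum which has no identity
```

Request:
play_rows:
  deltas:
    - [[0.003,0,0.005],[0,0.005,0.03],1]
    - [[0.003,0,0.007],[0,0.005,-0.04],1]
    - [[0.002,0,0.007],[0,0,0.03],1]
    - [[0.001,0,0.005],[0,0,-0.01],1]

```text
time: 20.48
tool_pos: [521.8, -109.8, 42.4]
tcp_rot: [-179.8, 0.9, 172.8]
ft_force: [-18.4, 5.8, 36.0]
finger_gap: 10.5
```

Run:
```python
from h import *
go([517.8,-108.9,42.8],173.9)
im=eyes.snapshot("wrist")[:,:,::-1].copy(); h=cv2.cvtColor(im,cv2.COLOR_BGR2HSV)
f=blob(im,(2,140,40),(17,255,255),(290,240,350,370)).reshape(-1,2); print(f[:,1].min(), "bright from",[y for y in range(290,330) if h[y,318,2]>180][:1])
```

```text
at [ 521.8 -109.8   42.4] [-179.8    0.9  172.8] F [-18.4   5.8  36. ] gap 10.5
turn [-0.003  0.016 -0.02 ] shift after turn [ 4.   0.5 -0.4]
262 bright from [310]
```

Pushing to 36 N does not move it below z 42.4 (42.8 expected at home), and the fob has not slipped in the hand, so the key is home. I'll ease the push off before turning.

Request:
play_rows:
  deltas:
    - [[0.001,0,-0.003],[0,0.008,0],1]
    - [[0.001,0,-0.001],[0,0.008,0],1]
    - [[0,0,0],[0,0,0],1]

```text
time: 20.9
tool_pos: [519.9, -109.5, 47.0]
tcp_rot: [-179.8, 0.0, 172.7]
ft_force: [0.9, 0.5, 1.7]
finger_gap: 10.5
```

Run:
```python
from h import *
go([518.5,-108.9,42.8],173.9)
s=r.sense(); print(np.round(s["wrist_torque"],2),np.round(s["joint_pos"],1))
```

```text
at [ 519.9 -109.5   47. ] [-179.8    0.   172.7] F [0.9 0.5 1.7] gap 10.5
turn [-0.003  0.    -0.021] shift after turn [1.4 0.5 4.2]
[ 0.02 -0.17 -0.03] [-17.3   3.8 105.   -0.2  71.1 -99.9]
```

Request:
play_rows:
  deltas:
    - [[0.001,0.0005,0.003],[0,0,-0.02],1]
    - [[0,0,0.002],[0,0,0.02],1]
    - [[0,0,0.002],[0,0,-0.01],1]
    - [[0,0,0.001],[0,0,0],1]

```text
time: 21.4
tool_pos: [520.4, -109.5, 42.5]
tcp_rot: [-179.8, 0.1, 173.3]
ft_force: [-6.7, 1.4, 13.1]
finger_gap: 10.8
```

Run:
```python
from h import *
go([518.5,-108.9,42.8],173.9)
```

```text
at [ 520.4 -109.5   42.5] [-1.798e+02  1.000e-01  1.733e+02] F [-6.7  1.4 13.1] gap 10.8
turn [-0.004  0.002 -0.011] shift after turn [ 2.   0.4 -0.3]
```

It is home again at 42.5 with a 13 N push. Now I'll turn clockwise in steps, watching torque and side forces.

Request:
play_rows:
  deltas:
    - [[0,0,0],[0,0,0.09],1]
    - [[0,0,0.0005],[0,0,0.1],1]
    - [[0,0,0.0005],[0,0,0.1],1]
    - [[0,0,0.0005],[0,0,0.1],1]
    - [[0,0,0.0005],[0,0,0.1],1]

```text
time: 22.02
tool_pos: [520.3, -110.1, 42.5]
tcp_rot: [-179.8, 0.2, 144.4]
ft_force: [-4.1, 0.9, 11.8]
finger_gap: 10.9
```

Run:
```python
from h import *
go([518.5,-108.9,42.8],173.9-95)
s=r.sense(); print(np.round(s["wrist_torque"],3))
```

```text
at [ 520.3 -110.1   42.5] [-179.8    0.2  144.4] F [-4.1  0.9 11.8] gap 10.9
turn [-1.000e-03  5.000e-03  1.143e+00] shift after turn [ 0.8 -2.  -0.3]
[0.064 0.833 0.081]
```

Request:
play_rows:
  deltas:
    - [[0,0,0.0005],[0,0,0.12],1]
    - [[0,0,0.0005],[0,0,0.12],1]
    - [[0,0,0.0005],[0,0,0.12],1]
    - [[0,0,0.0005],[0,0,0.12],1]
    - [[0,0,0.0005],[0,0,0.12],1]
    - [[0,0,0.0005],[0,0,0.12],1]
    - [[0,0,0.0005],[0,0,0.12],1]

```text
time: 22.9
tool_pos: [518.9, -111.0, 42.5]
tcp_rot: [-179.8, 0.3, 94.7]
ft_force: [-4.7, 0.9, 12.3]
finger_gap: 10.8
```

Run:
```python
from h import *
go([518.5,-108.9,42.8],173.9-95)
s=r.sense(); print(np.round(s["wrist_torque"],3))
```

```text
at [ 518.9 -111.    42.5] [-179.8    0.3   94.7] F [-4.7  0.9 12.3] gap 10.8
turn [-0.003  0.007  0.276] shift after turn [ 2.  -0.8 -0.3]
[0.251 1.007 0.124]
```

Request:
play_rows:
  deltas:
    - [[0,0,0.0005],[0,0,0.1],1]
    - [[0,0,0.0005],[0,0,0.1],1]
    - [[0,0,0.0005],[0,0,0.1],1]
    - [[0,0,0],[0,0,0.03],1]

```text
time: 23.4
tool_pos: [518.1, -111.0, 42.6]
tcp_rot: [-179.8, 0.4, 75.1]
ft_force: [-1.1, 1.2, 3.9]
finger_gap: 11.0
```

Run:
```python
from h import *
go([518.5,-108.9,42.8],173.9-97)
s=r.sense(); print(np.round(s["wrist_torque"],3))
```

```text
at [ 518.1 -111.    42.6] [-179.8    0.4   75.1] F [-1.1  1.2  3.9] gap 11.0
turn [-0.004  0.007 -0.031] shift after turn [ 2.1 -0.  -0.2]
[0.089 0.152 0.172]
```

Request:
play_rows:
  deltas:
    - [[0,0,0.0005],[0,0,0.05],1]
    - [[0,0,0.0005],[0,0,0.04],1]
    - [[0,0,0],[0,0,0.03],1]

```text
time: 23.78
tool_pos: [517.8, -110.9, 42.6]
tcp_rot: [-179.8, 0.5, 68.1]
ft_force: [-1.0, 0.5, 4.1]
finger_gap: 10.6
```

Run:
```python
from h import *
go([518.5,-108.9,42.8],173.9-100)
s=r.sense(); print(np.round(s["wrist_torque"],3))
im=eyes.snapshot("wrist")[:,:,::-1].copy(); d=eyes.snapshot("side")[:,:,::-1].copy(); e=eyes.snapshot("scene")[:,:,::-1].copy()
cv2.imwrite("pics/v11.png",np.hstack([cv2.resize(im[80:400,160:480],(400,400)),cv2.resize(d[100:300,280:480],(400,400))]))
```

```text
at [ 517.8 -110.9   42.6] [-179.8    0.5   68.1] F [-1.   0.5  4.1] gap 10.6
turn [-0.004  0.008 -0.102] shift after turn [ 2.1  0.1 -0.2]
[0.194 0.105 0.199]
```

View pics/v11.png

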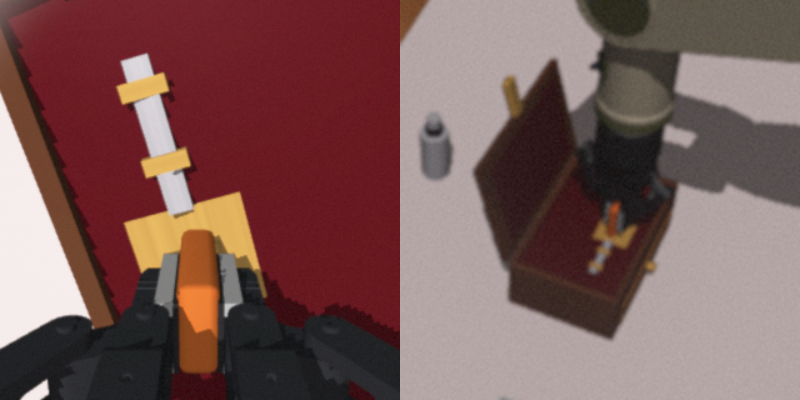

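The last picture shows the fob square between the pads and turned across the plate. The bolt's end is drawn up to the plate, where there was about 9 mm of gap before, and the lid is leaning back open. One small extra turn to feel the stop.

Request:
play_rows:
  deltas:
    - [[0,0,0.001],[0,0,0.04],1]
    - [[0,0,0.001],[0,0,0.04],1]
    - [[0,0,0],[0,0,0],1]
    - [[0,0,0],[0,0,0],1]

```text
time: 24.42
tool_pos: [517.8, -110.4, 42.6]
tcp_rot: [-179.7, 0.5, 63.5]
ft_force: [-1.1, -0.4, 4.5]
finger_gap: 11.0
```

Run:
```python
from h import *
go([518.5,-108.9,42.8],173.9-100)
s=r.sense(); print(np.round(s["wrist_torque"],3))
im=eyes.snapshot("wrist")[:,:,::-1].copy(); cv2.imwrite("pics/w12.png",im)
p,R,_=pose(); c=cam("wrist",(p,R))
def bolt(im,c,box):
    h=cv2.cvtColor(im,cv2.COLOR_BGR2HSV); m=np.zeros(h.shape[:2],np.uint8); x0,y0,x1,y1=box; m[y0:y1,x0:x1]=cv2.inRange(h,(0,0,130),(180,60,255))[y0:y1,x0:x1]
    P=plane(c,np.argwhere(m)[:,::-1],74)[:,:2]; t=(P-[518.6,-107.6])@np.array([.106,.9943]); a=(P-[518.6,-107.6])@np.array([.9943,-.106]); t=t[abs(a)<12]; print("bolt span along y",np.percentile(t,[0.5,50,99.5]).round(1))
bolt(im,c,(240,100,330,260))
z=np.load("w8.npz"); bolt(cv2.imread("pics/w8.png"),cam("wrist",(z["p"],z["R"])),(360,170,450,205))
```

```text
at [ 517.8 -110.4   42.6] [-179.7    0.5   63.5] F [-1.1 -0.4  4.5] gap 11.0
turn [-0.005  0.008 -0.181] shift after turn [ 1.7  0.3 -0.2]
[0.14  0.157 0.186]
bolt span along y [21.8 50.5 75.6]
bolt span along y [30.7 57.9 85.1]
```

Run:
```python
from h import *
for n in("w8","w12"):
    im=cv2.imread(f"pics/{n}.png"); f=blob(im,(2,140,40),(17,255,255),(280,240,360,420)).reshape(-1,2); print(n,f.min(0),f.max(0),[(y,int(f[f[:,1]==y][:,0].min()),int(f[f[:,1]==y][:,0].max())) for y in range(270,f[:,1].max(),12)])
ct=cam("wrist",(np.zeros(3),np.eye(3)))
```

```text
w8 [301 263] [336 378] [(270, 305, 331), (282, 304, 333), (294, 302, 334), (306, 302, 335), (318, 301, 336), (330, 302, 334), (342, 303, 334), (354, 303, 334), (366, 303, 334)]
w12 [300 263] [336 379] [(270, 305, 331), (282, 303, 333), (294, 303, 333), (306, 301, 335), (318, 301, 335), (330, 303, 334), (342, 303, 333), (354, 303, 333), (366, 303, 333), (378, 308, 329)]
```

The fob has not slipped in the hand (same outline as before), the bolt has moved 9 mm, the torque has levelled off near 0.2 N m (above the spring's 0.11), and the lid is open. Handing in while holding.

Run:
```python
from h import *
print(r.hand_in()); s=r.sense(); print(s["time"],np.round(s["tool_pos"],1),np.round(s["tcp_rot"],1),np.round(s["ft_force"],1),np.round(s["wrist_torque"],2),round(s["finger_gap"],1))
```

```text
the job is handed in; nothing more can be done
None
the job is handed in; nothing more can be done
```

I opened the lid onto its stop side, pushed the key fully home and turned it clockwise past a quarter turn. I handed in at about 24.5 s, still gripping the key and holding it turned. The hand-in gave no verdict.

**Last checks that agreed**
- **Key home:** it stopped at a reported tool height of 42.5 mm, against 42.8 mm expected. A 36 N push did not move it further, and it could then be turned.
- **Grip:** the finger gap was 11 mm on the 12 mm fob, and the fob's outline between the pads had not changed since before insertion.
- **Bolt:** it had moved about 9 mm towards the lock plate.
- **Lid and others:** the lid was leaning back open in the last side view. I never moved near the canisters or the atomizer and saw none disturbed, but I made no final position check on them.

**What disagreed or stayed uncertain**
- **Fingertip position:** the pad tips looked about 38 mm short of the reported tool point. My first close on the lid pull therefore shut above it, with no contact force, and I regripped lower.
- **Wrist camera calibration:** it shifted about 2 mm between readings. I measured the key and keyhole with the same reading so that this cancelled.
- **Amount of turn:** the tool turned about 110°, more than the cylinder's stop plus its stated play. The torque levelled off near 0.2 N m, above the spring's 0.11, rather than rising sharply at a stop.
- **Wrist force:** the highest reading I saw was about 41 N, in the 36 N push through the key.

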